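# Bring the slot filter into the photometer window and take a reading

### The job

Turn the photometer's filter disc with a fingertip, pressed on its bare rubber rim firmly enough to carry the disc round but gently (never more than 20 N anywhere on the instrument), until the long slot filter stands fully inside and centred in the window of the cover. Then, with the disc at rest there, press the grey key right down and let it up again; do not press the key earlier, and leave the jars and the beaker where they stand.

Things in the scene. Friction and masses are not known exactly. Their poses are not given: they have to be found in the camera images.
- photometer: White bench photometer fixed to the bench, 210 (x) by 270 mm (y). Origin on the bench under the disc's axis, z up, x from the axis towards the window. Its deck is 52 mm above the bench, x -105 to 105, y -165 to 105 mm. A flat cover, top at 80 mm, hides the disc from x = 8 to 102 mm, y within 102 mm; the half of the disc with x below 8 mm is bare. Limit 20 N on all of it.
- hub (a point): Point on the disc's vertical axis, 52 mm above the bench (deck height). The filter disc is level, smooth, aluminium, 170 mm across, 10 mm thick, with nothing to grip. Its rim band, radius 58 to 83 mm, is dark rubber: press there from above with shut fingertips and drag along the arc. It stays where it is left.
- rim (a point): Fixed point 69 mm above the bench, 70 mm from the axis on the photometer's -x side: middle of the bare rim band at its mean height. The disc's true top is up to 4.5 mm above or below, differs each time and is not reported: find it by touch. The disc is sprung: it sinks 1 mm per 15 N pressed (travel 3 mm), never tilts.
- disc (a joint): Disc angle, rad, anticlockwise from above, turns freely: the slot filter lies at this angle from the photometer's x axis; at 0 or any whole turn it is centred in the window. Six dark filters 37 mm from the axis, 60 degrees apart: five round, 13 mm, and the slot, 34 mm radially by 16 mm. Turning takes about 5 N at the rim; pressed too lightly the fingertip slips, 12 to 15 N usually carries it.
- window (a point): Centre of the rectangular window in the cover, at the cover's top face (80 mm above the bench), 37.5 mm along the photometer's x from the disc's axis. The opening is 41 mm along x by 28 mm along y, in a thin black frame.
- key (a joint): Travel of the round grey key, m: 0 is up, 0.006 right down. It springs back; right down takes 5 N.
- key_top (a point): Centre of the top face of the grey key, 26 mm across, on a black collar on the deck beside the disc (on the photometer's -y side). It is pressed straight down.
- reagent_mid (a point): Centre of the white reagent jar, 64 mm across, 130 mm high, black cap. Bystander.
- beaker_rim (a point): Centre of the mouth of the glass beaker, 70 mm across, 85 mm high. Bystander.
- sample_mid (a point): Centre of the clear sample jar, 60 mm across, 90 mm high. Bystander.

How it is judged (in metres and radians):
On the way, in this order (a step that is already met when the one before it is completed fails the run):
1. the slot filter stands in the window with the disc at rest ((value of joint disc between -6.38319 and -6.18319 rad or value of joint disc between -0.1 and 0.1 rad or value of joint disc between 6.18319 and 6.38319 rad or value of joint disc between 12.4664 and 12.6664 rad) and velocity of joint disc between -0.05 and 0.05 rad/s), for 0.3 s.
2. the key is pressed right down ((value of joint disc between -6.38319 and -6.18319 rad or value of joint disc between -0.1 and 0.1 rad or value of joint disc between 6.18319 and 6.38319 rad or value of joint disc between 12.4664 and 12.6664 rad) and value of joint key above 0.0045 m), for 0.05 s.
At the end, for the whole second after the job is handed in: The disc is at rest with the slot filter centred in the window to within 0.1 rad (the slot wholly inside the opening), the key has been pressed at least 4.5 mm down after that and is up again (under 1.5 mm), and the jars and beaker are within 30 mm of where they stood (all of step 1 and value of joint key below 0.0015 m and distance of each of reagent_mid, beaker_rim, sample_mid from where it was at the start of the episode below 0.03 m); the robot touches nothing.
It fails at once if more than 20 N on the photometer, disc, cover or key (contact force between anything else and photometer above 20 N).
It fails at once if the key is pressed (3 mm or more) while the slot is not in the window (value of joint key above 0.003 m and not (value of joint disc between -6.38319 and -6.18319 rad or value of joint disc between -0.1 and 0.1 rad or value of joint disc between 6.18319 and 6.38319 rad or value of joint disc between 12.4664 and 12.6664 rad)).
It fails at once if the white reagent jar is moved by more than 30 mm (distance of reagent_mid from where it was at the start of the episode above 0.03 m).
It fails at once if the glass beaker is moved by more than 30 mm (distance of beaker_rim from where it was at the start of the episode above 0.03 m).
It fails at once if the small sample jar is moved by more than 30 mm (distance of sample_mid from where it was at the start of the episode above 0.03 m).
It also fails if it takes over 67 s, if anything falls off the work surface, if the arm or the gripper's body presses on something with over 40 N, if the wrist force passes 120 N, or if a joint passes its speed limit or range.

### The arm

A 6-joint arm with a two-finger parallel gripper is mounted at the origin on the work surface. World frame = base frame: x ahead of the robot, y to its left, z up, the work surface at z = 0. Lengths are in mm, angles in rad, forces in N, time in s.
With the tool pointing down it reaches from about 150 to 775 mm from the base axis. Payload 6.1 kg.
Tool frame: the origin (TCP) lies at the very end of the fingers, on their centre line; the grasp point (between the pads) lies 19 mm behind it; z points along the fingers, x is the direction in which the jaws open and shut, and the axes are right-handed (so a half turn about z gives the same grasp; the last joint's range is limited). The gripper opens to 85 mm and grips with 20 to 120 N. Pads are 22 mm wide; open, the fingers measure 114 mm over their backs; the gripper's body (76 mm by 85 mm) begins 54 mm behind the grasp point. The pads swing forward as they close: fully open they stand 13 mm farther back than shut.
Start: joints at [-1.232, 0.126, -0.04, 1.405, 0, 1.571], TCP at [174.48, -495.142, 231.295] pointing down, gripper open.
Joint ranges: [-2.72, 2.72], [-0.95, 1.95], [-1.27, 1.35], [-1.78, 2.02], [-1.46, 1.47], [-3.14, 3.14]. Speed limits (rad/s): [2.39, 2.39, 3.01, 3.14, 3.14, 3.14].

### API

Orientations are given as a 3x3 rotation matrix whose columns are the frame's x, y, z axes.
In Python, from cell import ctrl gives the robot as it stands.
- The arm moves only by the tool servo_tool, never from a script. Its argument "plan" is a list of rows, each a list of 5 numbers: the shift along the tool's x, y, z normalised to -1 to 1, where 1 is 500 mm, then the turn about the tool's z normalised to -1 to 1, where 1 is 1.5 rad, then the closure, from -1 (fully open) to 1 (shut), so that 0 is half open. In form: [[x, y, z, yaw, hand], ...]. A call has 1 to 8 rows; each row is the pose to reach, as a shift and turn from the pose commanded when the call began, along the tool's axes at that moment; what a row does not reach only later rows make up. A row lasts 1/12 s, in which the tool goes at most 41.7 mm and 7.16 degrees, less where a joint would pass 70% of its speed; a pose out of reach is approached as far as the arm can. A call with a number of a shift or a turn outside -1 to 1 is refused whole. A call with a gripper value outside its range is refused whole. The fingers move at their own pace and stop on an object; "squeeze" is the grip in N (left out, the last holds). Time passes only in rows, so rows that repeat a pose let the fingers close. It gives the time, the measured TCP pose, the force and the opening at its end, in the units of the state.
- ctrl.state(): the state, without advancing time (a new reading comes with each control period).
- ctrl.snapshot(name): name is "scene" or "top"; returns the picture (420x560x3 uint8, red, green, blue); there is no depth.
- ctrl.camera_model(name): a dict with "mtx" (3x3 intrinsics, pixels), "dist_coeffs" ([k1, k2, p1, p2, k3] as OpenCV has them; the pictures are not rectified), "world_from_camera" (4x4, takes a point from camera to world coordinates). Camera axes: x right, y down, z forward; pixel columns grow to the right and rows downward; lengths in mm; the calibration is good to about 2 mm. A picture is of the moment at which its call begins. camera_model takes no time and is no camera call.
- ctrl.finish_job(): hands the job in, once; it reports no verdict.
The state is a dict: "t": time; "joints": joint angles; "joint_vel": joint speeds; "effort": joint torques, N m; "tcp_pos": TCP position; "ee_rot": TCP orientation; "ft_force": force on the tool from outside, world axes, zero at the start; "ft_torque": the same for the moment, N m; "finger_gap": finger opening in mm.
Only numpy, scipy, OpenCV 4.12 (cv2) and the standard library are available. Lean on these libraries where they do the work, as an engineer would, in place of code of your own. Each camera call takes 0.05 s, during which the arm holds its last target. There are 200 camera calls.

## Working session

There is one attempt and no reset: what is moved stays moved. The work goes in short steps, Python scripts to look and compute and a tool call to move; the robot and the scene stay as the last step left them, time stands still between calls to the robot, and variables do not carry over. Pictures are saved under pics/ and viewed, about 8 in all and at most 12, crops included, and the job is handed in when it is done.

Besides the shell and the picture viewer there is one more tool, called after "Emit:" as name(argument=value, ...), one argument or row to a line, values as JSON. servo_tool: Moves the arm, as the interface text tells. Scaled input: -1 to 1 covers 500 mm each way for a shift and 1.5 rad each way for a turn. Its arguments: {"type":"object","properties":{"plan":{"type":"array","items":{"type":"array","items":{"type":"number"}}},"squeeze":{"type":"number"}},"required":["plan"]}

```bash
mkdir -p pics; cat > h.py <<'E'
import numpy as np, cv2
from cell import ctrl
def snap(cam,name,crop=None,s=1):
    im=ctrl.snapshot(cam)[:,:,::-1]
    cv2.imwrite(f'pics/{name}_raw.png',im)
    if crop: x0,y0,x1,y1=crop; im=im[y0:y1,x0:x1]
    cv2.imwrite(f'pics/{name}.png',cv2.resize(im,None,fx=s,fy=s,interpolation=cv2.INTER_CUBIC))
def ray(cam,uv,z):
    m=ctrl.camera_model(cam);K=np.array(m['mtx'],float);D=np.array(m['dist_coeffs'],float);T=np.array(m['world_from_camera'])
    p=cv2.undistortPoints(np.array(uv,float).reshape(-1,1,2),K,D).reshape(-1,2)
    d=np.c_[p,np.ones(len(p))]@T[:3,:3].T;o=T[:3,3]
    z=np.broadcast_to(np.asarray(z,float),(len(p),))
    return o+d*((z-o[2])/d[:,2])[:,None]
def proj(cam,P):
    m=ctrl.camera_model(cam);K=np.array(m['mtx'],float);D=np.array(m['dist_coeffs'],float);T=np.linalg.inv(np.array(m['world_from_camera']))
    return cv2.projectPoints(np.array(P,float).reshape(-1,1,3),cv2.Rodrigues(T[:3,:3])[0],T[:3,3],K,D)[0].reshape(-1,2)
E
python3 -c "
from h import *
snap('top','top0',None,1.4);snap('scene','scene0',None,1.4)
s=ctrl.state();print(s)
for c in('top','scene'):print(ctrl.camera_model(c))"
```

```text
{'t': 0.1, 'joints': array([-1.23198669e+00,  1.26322559e-01, -4.05054994e-02,  1.40539797e+00,
        9.45175135e-06,  1.57080687e+00]), 'joint_vel': array([ 8.45960094e-05, -9.30178672e-04,  8.80381203e-04,  9.76998085e-04,
       -7.32607533e-06,  1.96367949e-04]), 'effort': array([-3.87694317e-04, -4.36899734e+01,  3.53609598e+01,  1.35527813e-02,
       -3.90569301e-05, -6.01381302e-06]), 'tcp_pos': array([ 174.37202462, -494.80701264,  230.60552181]), 'ee_rot': array([[ 3.32354351e-01, -9.43154477e-01, -4.66267647e-04],
       [-9.43153509e-01, -3.32354678e-01,  1.35156539e-03],
       [-1.42970118e-03, -9.43667052e-06, -9.99998978e-01]]), 'ft_force': array([-0.54953517,  0.19169829,  0.56179996]), 'ft_torque': array([ 0.00583258, -0.04046359, -0.01130593]), 'finger_gap': 85.61828711946906}
{'mtx': array([[379.59659121,   0.        , 273.73353968],
       [  0.        , 379.59659121, 211.5797953 ],
       [  0.        ,   0.        ,   1.        ]]), 'dist_coeffs': array([-0.07812661,  0.        ,  0.        ,  0.        ,  0.        ]), 'world_from_camera': array([[ 8.7380035
[... 238 characters left out ...]
      [ 0.00000000e+00,  0.00000000e+00,  0.00000000e+00,
         1.00000000e+00]])}
{'mtx': array([[498.46012317,   0.        , 273.34728819],
       [  0.        , 498.46012317, 208.02793577],
       [  0.        ,   0.        ,   1.        ]]), 'dist_coeffs': array([-0.05025001,  0.        ,  0.        ,  0.        ,  0.        ]), 'world_from_camera': array([[ 2.67553616e-01,  5.10928973e-01, -8.16925117e-01,
         1.52411914e+03],
       [ 9.63410026e-01, -1.55937269e-01,  2.18001581e-01,
        -2.47899822e+02],
       [-1.60057477e-02, -8.45360960e-01, -5.33955675e-01,
         7.28415858e+02],
       [ 0.00000000e+00,  0.00000000e+00,  0.00000000e+00,
         1.00000000e+00]])}
```

View pics/top0.png

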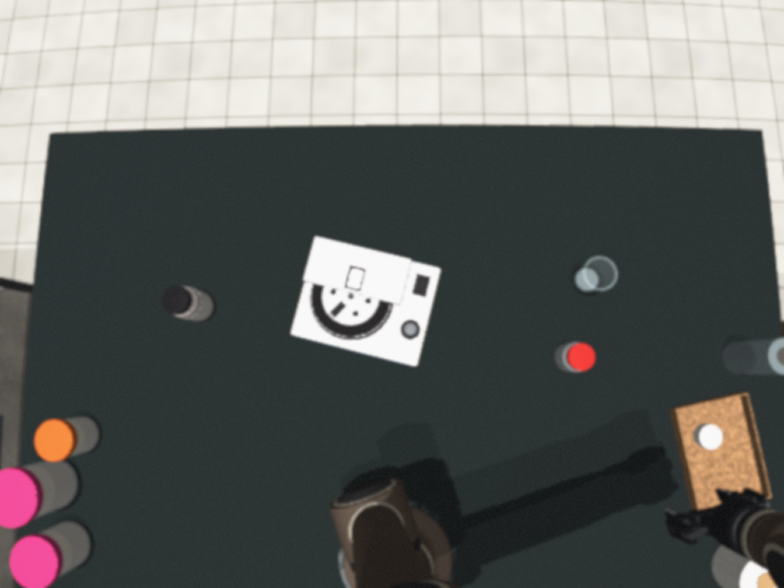

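View pics/scene0.png

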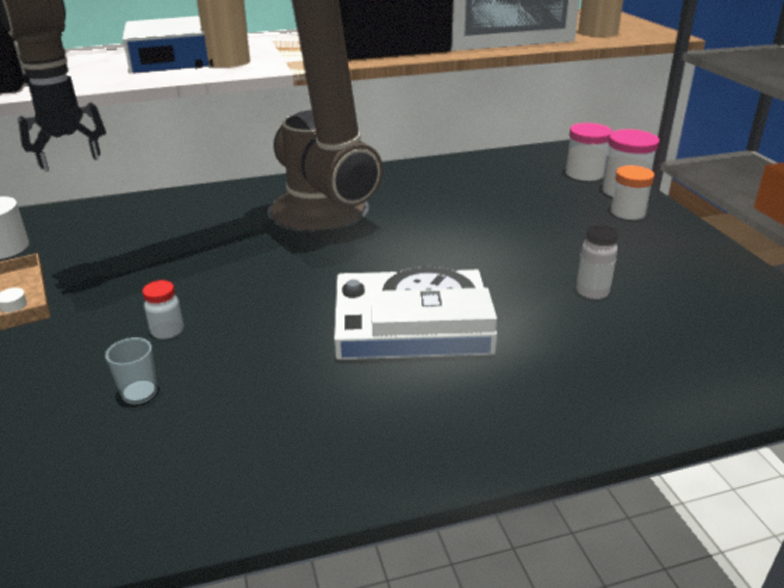

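The top view shows the photometer centred near (367,301) in the 1.4x picture, with its key at (410,329), window at (355,278) and slot near (338,309). The jars and beaker are well clear of it. Next I'll zoom in.

```bash
python3 -c "
from h import *
im=cv2.imread('pics/top0_raw.png')[160:270,200:325]
cv2.imwrite('pics/c1.png',cv2.resize(im,None,fx=5,fy=5,interpolation=cv2.INTER_CUBIC))
px=[(s[0]/1.4,s[1]/1.4) for s in [(441,268),(417,366),(291,334)]]
P=ray('top',px,52);print(P);print(np.linalg.norm(P[0]-P[1]),np.linalg.norm(P[2]-P[1]))
print(ray('top',[(410/1.4,329/1.4)],60),ray('top',[(355/1.4,278/1.4)],80))"
```

```text
[[604.92841306 -87.81280677  52.        ]
 [401.86452237 -38.03782482  52.        ]
 [465.25104252 223.03526234  52.        ]]
209.07532741143962 268.6577893496452
[[476.8408412  -23.41443588  60.        ]] [[578.69559672  88.99384691  80.        ]]
```

View pics/c1.png

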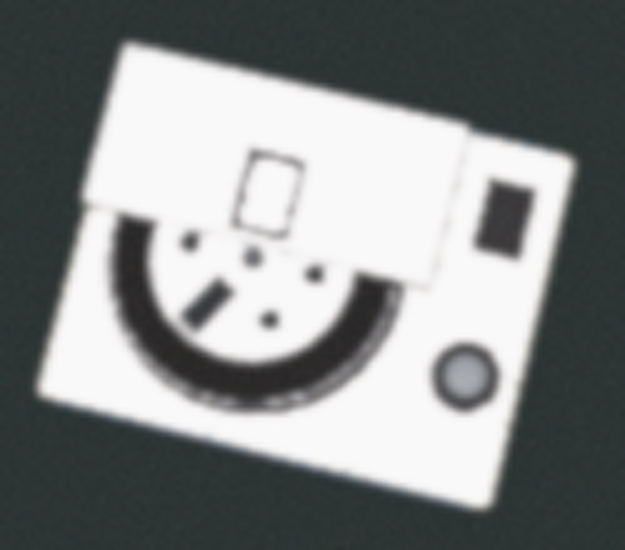

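The crop shows the deck corners at (575,157), (490,508) and (40,395). The key is at (465,377), the window at (269,193) and the hub pin at (252,257). The slot is at (208,305), running from (190,325) to (228,286), and the round filters are at (190,240), (315,273) and (269,319).

```bash
cat > pose.py <<'E'
from h import *
from scipy.optimize import least_squares
C=lambda u,v:(200+u/5,160+v/5)
px=np.array([C(575,157),C(490,508),C(40,395),C(269,193),C(252,257)])
L=np.array([[105,-165,52],[-105,-165,52],[-105,105,52],[37.5,0,80],[0,0,69.]])
def W(q,L): c,s=np.cos(q[2]),np.sin(q[2]);return np.c_[q[0]+c*L[:,0]-s*L[:,1],q[1]+s*L[:,0]+c*L[:,1],L[:,2]]
r=least_squares(lambda q:(proj('top',W(q,L))-px).ravel(),[540,80,-.24])
q=r.x
if __name__=='__main__':
    print(q,r.fun.reshape(-1,2).round(2))
    def loc(u,v,z):
        P=ray('top',[C(u,v)],z)[0];c,s=np.cos(q[2]),np.sin(q[2]);d=P[:2]-q[:2]
        return P,np.array([c*d[0]+s*d[1],-s*d[0]+c*d[1]])
    for n,u,v,z in [('slot',208,305,69),('r',190,240,69),('r',315,273,69),('r',269,319,69),('hub',252,257,69),('key',465,377,62)]:
        P,l=loc(u,v,z);print(n,P.round(1),l.round(1),np.hypot(*l).round(1),np.degrees(np.arctan2(l[1],l[0])).round(1))
    print('rimpt',W(q,np.array([[-70,0,69.],[0,-70,69],[0,70,69]])).round(1))
E
python3 pose.py
```

```text
[ 5.42092714e+02  9.72479723e+01 -2.35836872e-01] [[-0.03 -0.21]
 [ 0.07 -0.02]
 [-0.44 -0.18]
 [-0.05  0.02]
 [ 0.44  0.38]]
slot [515.4 123.4  69. ] [-32.1  19.1] 37.3 149.2
r [552.9 134.5  69. ] [ 1.8 38.7] 38.8 87.3
r [534.1  62.2  69. ] [  0.4 -35.9] 35.9 -89.3
r [507.5  88.2  69. ] [-31.5 -16.9] 35.7 -151.8
hub [543.2  98.5  69. ] [0.8 1.5] 1.7 62.9
key [475.6 -23.8  62. ] [ -36.4 -133.2] 138.1 -105.3
rimpt [[474.  113.6  69. ]
 [525.7  29.2  69. ]
 [558.4 165.3  69. ]]
```

```bash
cat > mv.py <<'E'
# commanded pose bookkeeping: cmd.npy = x,y,z,yaw (world yaw of tool x; tool z down)
from pose import *
import sys,os
def load(): return np.load('cmd.npy') if os.path.exists('cmd.npy') else np.array([174.48,-495.142,231.295,-1.232])
def rel(tgt,c=None):
    c=load() if c is None else c
    d=np.asarray(tgt)[:,:3]-c[:3];a=c[3]
    return np.c_[(np.cos(a)*d[:,0]+np.sin(a)*d[:,1])/500,(np.sin(a)*d[:,0]-np.cos(a)*d[:,1])/500,-d[:,2]/500,-(np.asarray(tgt)[:,3]-a)/1.5]
def commit(row):
    c=load();a=c[3];x,y,z,w=np.array(row[:4])*[500,500,500,1.5]
    c=np.array([c[0]+np.cos(a)*x+np.sin(a)*y,c[1]+np.sin(a)*x-np.cos(a)*y,c[2]-z,a-w]);np.save('cmd.npy',c);return c
def arc(deg,z,r=70):  # local polar angle -> commanded pose, tool y radial
    t=np.radians(deg);p=W(q,np.array([[r*np.cos(t),r*np.sin(t),z]]))[0]
    return [*p,q[2]+t-np.pi/2]
def st():
    s=ctrl.state();R=s['ee_rot'];c=load()
    print('t %.2f'%s['t'],'tcp',s['tcp_pos'].round(1),'yaw %.3f'%np.arctan2(R[1,0],R[0,0]),'F',s['ft_force'].round(1),'gap %.1f'%s['finger_gap'],'q',s['joints'].round(2),'err',(s['tcp_pos']-c[:3]).round(2))
E
python3 -c "
from mv import *
g=arc(245,120);print(g);print(rel([g]).round(3))"
```

```text
[np.float64(498.5047790932815), np.float64(42.474877072119085), np.float64(120.0), np.float64(2.4694234688775314)]
[[-0.799 -0.969  0.223 -2.468]]
```

Emit:
servo_tool(
  plan=[
    [-0.4,-0.484,0,-0.64,1],
    [-0.4,-0.484,0,-0.64,1],
    [-0.4,-0.484,0,-0.64,1],
    [-0.4,-0.484,0,-0.64,1],
    [-0.4,-0.484,0,-0.64,1],
    [-0.4,-0.484,0,-0.64,1],
    [-0.4,-0.484,0,-0.64,1],
    [-0.4,-0.484,0,-0.64,1],
  ],
  squeeze=30,
)

```text
t: 0.77
tcp_pos: [337.1, -222.9, 231.2]
ee_rot: [[0.965, -0.261, 0.0], [-0.261, -0.965, 0.001], [0.0, -0.001, -1.0]]
ft_force: [0.3, -0.3, 0.2]
finger_gap: -0.3
```

```bash
python3 -c "
from mv import *
commit([-0.4,-0.484,0,-0.64]);st()
g=arc(245,120);print(rel([g]).round(3))"
```

```text
t 0.77 tcp [ 337.1 -222.9  231.2] yaw -0.264 F [ 0.3 -0.3  0.2] gap -0.3 q [-0.59 -0.1  -0.27  1.4   0.    1.25] err [ 0.85  3.17 -0.11]
[[ 0.168 -0.605  0.223 -1.828]]
```

Emit:
servo_tool(
  plan=[
    [0.16,-0.6,0,-0.64,1],
    [0.16,-0.6,0,-0.64,1],
    [0.16,-0.6,0,-0.64,1],
    [0.16,-0.6,0,-0.64,1],
    [0.16,-0.6,0,-0.64,1],
    [0.16,-0.6,0,-0.64,1],
    [0.16,-0.6,0,-0.64,1],
    [0.16,-0.6,0,-0.64,1],
  ],
)

```text
t: 1.43
tcp_pos: [495.4, 45.2, 230.5]
ee_rot: [[0.767, 0.642, -0.0], [0.642, -0.767, 0.001], [0.0, -0.001, -1.0]]
ft_force: [-1.2, 0.5, -0.2]
finger_gap: -0.3
```

```bash
python3 -c "
from mv import *
commit([0.16,-0.6,0,-0.64]);st()
g=arc(245,110);print(rel([g]).round(3))"
```

```text
t 1.43 tcp [495.4  45.2 230.5] yaw 0.697 F [-1.2  0.5 -0.2] gap -0.3 q [ 0.09  0.07 -0.1   1.4   0.    0.96] err [ 1.52  3.83 -0.81]
[[ 0.008  0.004  0.243 -1.188]]
```

Emit:
servo_tool(
  plan=[
    [0.008,0.004,0.243,-0.6,1],
    [0.008,0.004,0.243,-0.6,1],
    [0.008,0.004,0.243,-0.6,1],
    [0.008,0.004,0.243,-0.6,1],
    [0.008,0.004,0.243,-0.6,1],
    [0.008,0.004,0.243,-0.6,1],
    [0.008,0.004,0.243,-0.6,1],
    [0.008,0.004,0.243,-0.6,1],
  ],
)

```text
t: 2.1
tcp_pos: [497.9, 42.4, 109.3]
ee_rot: [[-0.021, 1.0, -0.001], [1.0, 0.021, -0.0], [-0.0, -0.001, -1.0]]
ft_force: [0.6, -0.6, 0.1]
finger_gap: -0.2
```

Emit:
servo_tool(
  plan=[
    [0,0,0.05,-0.588,1],
    [0,0,0.05,-0.588,1],
    [0,0,0.05,-0.588,1],
    [0,0,0.05,-0.588,1],
    [0,0,0.05,-0.588,1],
    [0,0,0.05,-0.588,1],
    [0,0,0.05,-0.588,1],
    [0,0,0.05,-0.588,1],
  ],
)

```text
t: 2.77
tcp_pos: [498.1, 42.4, 84.6]
ee_rot: [[-0.783, 0.621, -0.0], [0.621, 0.783, -0.0], [0.0, -0.0, -1.0]]
ft_force: [0.1, -0.2, 0.2]
finger_gap: 0.1
```

```bash
python3 -c "
from mv import *
commit([.008,.004,.243,-0.6]);commit([0,0,.05,-.588]);st()
g=arc(245,78);print(load(),rel([g]).round(3));snap('top','top1',(150,130,370,295),3.4)"
```

```text
t 2.77 tcp [498.1  42.4  84.6] yaw 2.471 F [ 0.1 -0.2  0.2] gap 0.1 q [ 0.08  0.12 -0.37  1.08 -0.   -0.82] err [-0.19 -0.03 -0.19]
[498.26961904  42.39119728  84.795        2.47      ] [[-0.     0.     0.014  0.   ]]
```

View pics/top1.png

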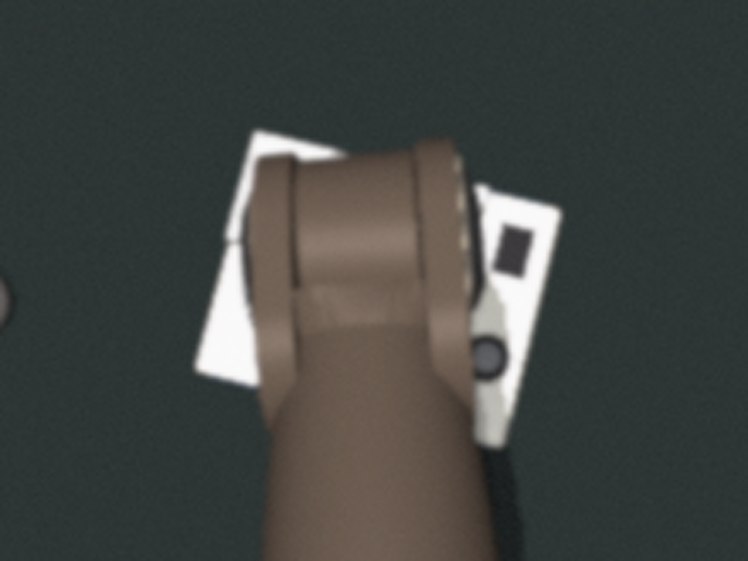

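The arm hides the disc here (only the key shows, at (488,357)), so I'll have to move aside to look. Now feeling for the disc surface.

Emit:
servo_tool(
  plan=[
    [0,0,0.01,0,1],
    [0,0,0.016,0,1],
    [0,0,0.019,0,1],
    [0,0,0.02,0,1],
    [0,0,0.02,0,1],
  ],
)

```text
t: 3.23
tcp_pos: [498.1, 42.4, 74.5]
ee_rot: [[-0.782, 0.623, -0.001], [0.623, 0.782, -0.0], [0.0, -0.0, -1.0]]
ft_force: [0.2, -0.2, -0.4]
finger_gap: 0.0
```

Emit:
servo_tool(
  plan=[
    [0,0,0.0005,0,1],
    [0,0,0.001,0,1],
    [0,0,0.0015,0,1],
    [0,0,0.002,0,1],
    [0,0,0.002,0,1],
    [0,0,0.002,0,1],
  ],
)

```text
t: 3.73
tcp_pos: [498.3, 42.4, 73.8]
ee_rot: [[-0.783, 0.622, 0.0], [0.622, 0.783, 0.0], [-0.0, 0.0, -1.0]]
ft_force: [-0.8, -0.4, -1.3]
finger_gap: 0.1
```

Emit:
servo_tool(
  plan=[
    [0,0,0.0005,0,1],
    [0,0,0.001,0,1],
    [0,0,0.0015,0,1],
    [0,0,0.002,0,1],
    [0,0,0.002,0,1],
    [0,0,0.002,0,1],
  ],
)

```text
t: 4.23
tcp_pos: [498.3, 42.3, 72.9]
ee_rot: [[-0.783, 0.622, 0.0], [0.622, 0.783, -0.0], [-0.0, -0.0, -1.0]]
ft_force: [-1.0, 0.2, 1.3]
finger_gap: 0.3
```

Emit:
servo_tool(
  plan=[
    [0,0,0.0005,0,1],
    [0,0,0.001,0,1],
    [0,0,0.0015,0,1],
    [0,0,0.002,0,1],
    [0,0,0.002,0,1],
    [0,0,0.002,0,1],
  ],
)

```text
t: 4.73
tcp_pos: [498.2, 42.2, 72.0]
ee_rot: [[-0.783, 0.622, 0.0], [0.622, 0.783, -0.0], [-0.0, -0.0, -1.0]]
ft_force: [-3.2, -3.0, 4.9]
finger_gap: 0.1
```

Emit:
servo_tool(
  plan=[
    [0,0,0.0004,0,1],
    [0,0,0.0008,0,1],
    [0,0,0.0008,0,1],
    [0,0,0.0008,0,1],
  ],
)

```text
t: 5.07
tcp_pos: [498.2, 42.1, 71.6]
ee_rot: [[-0.783, 0.622, 0.0], [0.622, 0.783, -0.001], [-0.0, -0.0, -1.0]]
ft_force: [-2.3, -2.5, 5.8]
finger_gap: 0.2
```

```bash
python3 -c "
from mv import *
for z in (.02,.002,.002,.002,.0008):commit([0,0,z,0])
for i in range(3): st()
"
```

```text
t 5.07 tcp [498.2  42.1  71.6] yaw 2.470 F [-2.3 -2.5  5.8] gap 0.2 q [ 0.08  0.13 -0.39  1.05 -0.   -0.81] err [-0.08 -0.27  0.22]
t 5.07 tcp [498.2  42.1  71.6] yaw 2.470 F [-2.3 -2.5  5.8] gap 0.2 q [ 0.08  0.13 -0.39  1.05 -0.   -0.81] err [-0.08 -0.27  0.22]
t 5.07 tcp [498.2  42.1  71.6] yaw 2.470 F [-2.3 -2.5  5.8] gap 0.2 q [ 0.08  0.13 -0.39  1.05 -0.   -0.81] err [-0.08 -0.27  0.22]
```

Emit:
servo_tool(
  plan=[
    [0,0,0.0004,0,1],
    [0,0,0.0008,0,1],
    [0,0,0.001,0,1],
    [0,0,0.001,0,1],
    [0,0,0.001,0,1],
  ],
)

```text
t: 5.48
tcp_pos: [498.2, 42.1, 71.3]
ee_rot: [[-0.783, 0.622, 0.0], [0.622, 0.783, -0.001], [-0.001, -0.0, -1.0]]
ft_force: [-3.7, -4.2, 7.8]
finger_gap: -0.4
```

```bash
python3 -c "
from mv import *
commit([0,0,.001,0]);c=load();print(c)
for a in (range(243,227,-2),range(224,160,-8)):
  print(rel([arc(d,c[2]) for d in a]).round(4).tolist())
"
```

```text
[498.26961904  42.39119728  70.895        2.47      ]
[[0.0046, 0.0005, -0.0, 0.0237], [0.0095, 0.0008, -0.0, 0.0469], [0.0144, 0.0012, -0.0, 0.0702], [0.0192, 0.0018, -0.0, 0.0935], [0.024, 0.0026, -0.0, 0.1167], [0.0288, 0.0035, -0.0, 0.14], [0.0336, 0.0046, -0.0, 0.1633], [0.0383, 0.0059, -0.0, 0.1866]]
[[0.0499, 0.0098, -0.0, 0.2447], [0.0676, 0.018, -0.0, 0.3378], [0.084, 0.0287, -0.0, 0.4309], [0.0987, 0.0415, -0.0, 0.524], [0.1115, 0.0562, -0.0, 0.6171], [0.1221, 0.0726, -0.0, 0.7102], [0.1304, 0.0903, -0.0, 0.8032], [0.1361, 0.109, -0.0, 0.8963]]
```

Emit:
servo_tool(
  plan=[
    [0,0,0.0004,0,1],
    [0.0023,0.0002,0.0008,0.012,1],
    [0.0046,0.0004,0.0008,0.024,1],
    [0.0095,0.0008,0.0008,0.047,1],
    [0.0144,0.0012,0.0008,0.07,1],
    [0.0192,0.0018,0.0008,0.094,1],
  ],
)

```text
t: 5.98
tcp_pos: [493.2, 49.0, 71.5]
ee_rot: [[-0.686, 0.727, 0.004], [0.727, 0.686, -0.0], [-0.003, 0.003, -1.0]]
ft_force: [1.4, -3.1, 5.9]
finger_gap: 0.3
```

```bash
cat > f.py <<'E'
from mv import *
s=ctrl.state();F=s['ft_force'];p=s['tcp_pos'];d=p[:2]-q[:2];r=np.hypot(*d);u=d/r
print('local deg %.1f r %.1f z %.2f'%(np.degrees(np.arctan2(d[1],d[0])-q[2])%360,r,p[2]),'Frad %.1f Ftan(ccw) %.1f Fz %.1f |F| %.1f'%(F[:2]@u,-F[0]*u[1]+F[1]*u[0],F[2],np.linalg.norm(F)))
E
python3 -c "
from mv import *
commit([.0192,.0018,.0008,.094])";python3 f.py;python3 -c "
from mv import *
st()"
```

```text
local deg 238.1 r 68.7 z 71.50 Frad 1.2 Ftan(ccw) 3.2 Fz 5.9 |F| 6.8
t 5.98 tcp [493.2  49.   71.5] yaw 2.327 F [ 1.4 -3.1  5.9] gap 0.3 q [ 0.1   0.12 -0.4   1.04 -0.   -0.66] err [ 1.88 -0.08  1.01]
```

Emit:
servo_tool(
  plan=[
    [0,0,0.0004,0,1],
    [0,0,0.0008,0,1],
    [0,0,0.001,0,1],
    [0,0,0.001,0,1],
  ],
)

```text
t: 6.32
tcp_pos: [493.0, 49.0, 71.1]
ee_rot: [[-0.688, 0.726, 0.004], [0.726, 0.688, -0.0], [-0.003, 0.003, -1.0]]
ft_force: [0.6, -3.0, 6.9]
finger_gap: -0.2
```

```bash
python3 -c "
from mv import *
commit([0,0,.001,0]);st()";python3 f.py;python3 -c "
from mv import *
c=load();print(c)
print(rel([arc(d,c[2]) for d in range(235,219,-2)]).round(4).tolist())
"
```

```text
t 6.32 tcp [493.   49.   71.1] yaw 2.329 F [ 0.6 -3.   6.9] gap -0.2 q [ 0.1   0.12 -0.4   1.04 -0.   -0.66] err [ 1.72 -0.05  1.07]
local deg 238.0 r 68.8 z 71.07 Frad 1.6 Ftan(ccw) 2.6 Fz 6.9 |F| 7.5
[491.31444534  49.06918791  69.995        2.329     ]
[[0.0049, 0.0001, -0.0, 0.0227], [0.0098, 0.0003, -0.0, 0.046], [0.0147, 0.0007, -0.0, 0.0693], [0.0195, 0.0013, -0.0, 0.0926], [0.0243, 0.0021, -0.0, 0.1158], [0.0291, 0.003, -0.0, 0.1391], [0.0339, 0.0041, -0.0, 0.1624], [0.0386, 0.0054, -0.0, 0.1856]]
```

Emit:
servo_tool(
  plan=[
    [0,0,0.0008,0,1],
    [0,0,0.0016,0,1],
    [0,0,0.0022,0,1],
    [0,0,0.0022,0,1],
    [0,0,0.0022,0,1],
  ],
)

```text
t: 6.73
tcp_pos: [493.0, 48.8, 70.3]
ee_rot: [[-0.687, 0.726, 0.004], [0.726, 0.687, -0.0], [-0.003, 0.002, -1.0]]
ft_force: [0.4, -4.7, 9.2]
finger_gap: 0.2
```

```bash
python3 -c "
from mv import *
commit([0,0,.0022,0]);st()";python3 f.py
```

```text
t 6.73 tcp [493.   48.8  70.3] yaw 2.329 F [ 0.4 -4.7  9.2] gap 0.2 q [ 0.1   0.12 -0.41  1.04 -0.   -0.66] err [ 1.68 -0.22  1.38]
local deg 238.1 r 68.9 z 70.28 Frad 3.0 Ftan(ccw) 3.6 Fz 9.2 |F| 10.3
```

Emit:
servo_tool(
  plan=[
    [0.0049,0.0001,0.001,0.023,1],
    [0.0098,0.0003,0.002,0.046,1],
    [0.0147,0.0007,0.0024,0.069,1],
    [0.0195,0.0013,0.0024,0.093,1],
    [0.0243,0.0021,0.0024,0.116,1],
    [0.0291,0.003,0.0024,0.139,1],
  ],
)

```text
t: 7.23
tcp_pos: [484.4, 59.6, 69.5]
ee_rot: [[-0.52, 0.854, 0.005], [0.854, 0.52, -0.003], [-0.005, 0.003, -1.0]]
ft_force: [-0.4, -7.7, 12.9]
finger_gap: 0.2
```

```bash
python3 -c "
from mv import *
commit([0.0291,0.003,.0024,0.139]);st()
c=load();print(rel([arc(d,c[2]) for d in range(220,196,-3)]).round(4).tolist())
";python3 f.py
```

```text
t 7.23 tcp [484.4  59.6  69.5] yaw 2.118 F [-0.4 -7.7 12.9] gap 0.2 q [ 0.12  0.11 -0.42  1.04 -0.   -0.42] err [ 1.96 -1.11  1.84]
[[0.0122, 0.0006, -0.0, 0.0583], [0.0195, 0.0014, -0.0, 0.0932], [0.0267, 0.0026, -0.0, 0.1281], [0.0339, 0.0042, -0.0, 0.163], [0.041, 0.0061, -0.0, 0.1979], [0.0479, 0.0085, -0.0, 0.2328], [0.0547, 0.0112, -0.0, 0.2677], [0.0614, 0.0142, -0.0, 0.3026]]
local deg 226.7 r 68.9 z 69.54 Frad 4.5 Ftan(ccw) 6.2 Fz 12.9 |F| 15.0
```

Emit:
servo_tool(
  plan=[
    [0.005,0.0001,0,0.024,1],
    [0.0122,0.0006,0,0.058,1],
    [0.0195,0.0014,0,0.093,1],
    [0.0267,0.0026,0,0.128,1],
    [0.0339,0.0042,0,0.163,1],
    [0.041,0.0061,0,0.198,1],
    [0.0479,0.0085,0,0.233,1],
    [0.0547,0.0112,0,0.268,1],
  ],
)

```text
t: 7.9
tcp_pos: [473.6, 86.0, 69.2]
ee_rot: [[-0.144, 0.99, 0.002], [0.99, 0.144, -0.002], [-0.003, 0.002, -1.0]]
ft_force: [-3.9, -6.0, 14.0]
finger_gap: 0.2
```

```bash
python3 -c "
from mv import *
commit([0.0547,0.0112,0,0.268]);st()
c=load();print(rel([arc(d,c[2]) for d in range(199,173,-3)]).round(4).tolist())
";python3 f.py
```

```text
t 7.90 tcp [473.6  86.   69.2] yaw 1.715 F [-3.9 -6.  14. ] gap 0.2 q [ 0.18  0.1  -0.43  1.04 -0.    0.04] err [ 0.73 -0.9   1.46]
[[0.0073, 0.0001, -0.0, 0.0346], [0.0147, 0.0007, -0.0, 0.0695], [0.0219, 0.0017, -0.0, 0.1044], [0.0291, 0.003, -0.0, 0.1393], [0.0363, 0.0047, -0.0, 0.1742], [0.0433, 0.0068, -0.0, 0.2092], [0.0502, 0.0092, -0.0, 0.2441], [0.057, 0.012, -0.0, 0.279], [0.0636, 0.0152, -0.0, 0.3139]]
local deg 202.8 r 69.4 z 69.15 Frad 4.8 Ftan(ccw) 5.3 Fz 14.0 |F| 15.7
```

Emit:
servo_tool(
  plan=[
    [0.0073,0.0001,-0.0003,0.035,1],
    [0.0147,0.0007,-0.0006,0.07,1],
    [0.0219,0.0017,-0.0006,0.104,1],
    [0.0291,0.003,-0.0006,0.139,1],
    [0.0363,0.0047,-0.0006,0.174,1],
    [0.0433,0.0068,-0.0006,0.209,1],
    [0.0502,0.0092,-0.0006,0.244,1],
    [0.057,0.012,-0.0006,0.279,1],
  ],
)

```text
t: 8.57
tcp_pos: [474.7, 115.5, 69.2]
ee_rot: [[0.27, 0.963, 0.001], [0.963, -0.27, -0.001], [-0.001, 0.001, -1.0]]
ft_force: [-4.6, -5.2, 13.6]
finger_gap: -0.4
```

```bash
python3 -c "
from mv import *
commit([0.057,0.012,-.0006,0.279]);st()
c=load();print(rel([arc(d,c[2]) for d in range(175,150,-3)]).round(4).tolist())
";python3 f.py
```

```text
t 8.57 tcp [474.7 115.5  69.2] yaw 1.297 F [-4.6 -5.2 13.6] gap -0.4 q [ 0.24  0.11 -0.42  1.04 -0.    0.51] err [ 0.11 -0.47  1.16]
[[0.0073, 0.0002, -0.0, 0.0349], [0.0146, 0.0008, -0.0, 0.0698], [0.0219, 0.0018, -0.0, 0.1047], [0.0291, 0.0031, -0.0, 0.1396], [0.0362, 0.0048, -0.0, 0.1745], [0.0432, 0.0069, -0.0, 0.2094], [0.0502, 0.0093, -0.0, 0.2443], [0.0569, 0.0121, -0.0, 0.2792], [0.0635, 0.0153, -0.0, 0.3141]]
local deg 178.3 r 69.8 z 69.15 Frad 3.1 Ftan(ccw) 6.3 Fz 13.6 |F| 15.3
```

Emit:
servo_tool(
  plan=[
    [0.0073,0.0002,-0.0002,0.035,1],
    [0.0146,0.0008,-0.0002,0.07,1],
    [0.0219,0.0018,-0.0002,0.105,1],
    [0.0291,0.0031,-0.0002,0.14,1],
    [0.0362,0.0048,-0.0002,0.174,1],
    [0.0432,0.0069,-0.0002,0.209,1],
    [0.0502,0.0093,-0.0002,0.244,1],
    [0.0569,0.0121,-0.0002,0.279,1],
  ],
)

```text
t: 9.23
tcp_pos: [488.0, 141.7, 69.2]
ee_rot: [[0.638, 0.77, 0.0], [0.77, -0.638, -0.0], [0.0, 0.001, -1.0]]
ft_force: [-5.5, -3.6, 13.4]
finger_gap: -0.1
```

```bash
python3 -c "
from mv import *
commit([0.0569,0.0121,-.0002,0.279]);st()
c=load();print(rel([arc(d,c[2]) for d in range(151,120,-4)]).round(4).tolist())
";python3 f.py
```

```text
t 9.23 tcp [488.  141.7  69.2] yaw 0.879 F [-5.5 -3.6 13.4] gap -0.1 q [ 0.28  0.15 -0.38  1.05 -0.    0.97] err [-0.1  -0.05  1.1 ]
[[0.0074, 0.0002, -0.0, 0.0351], [0.0171, 0.0011, -0.0, 0.0817], [0.0268, 0.0026, -0.0, 0.1282], [0.0363, 0.0048, -0.0, 0.1748], [0.0456, 0.0077, -0.0, 0.2213], [0.0547, 0.0112, -0.0, 0.2678], [0.0636, 0.0153, -0.0, 0.3144], [0.0721, 0.02, -0.0, 0.3609]]
local deg 154.1 r 70.1 z 69.20 Frad 1.9 Ftan(ccw) 6.3 Fz 13.4 |F| 14.9
```

Emit:
servo_tool(
  plan=[
    [0.0074,0.0002,-0.0002,0.035,1],
    [0.0171,0.0011,-0.0002,0.082,1],
    [0.0268,0.0026,-0.0002,0.128,1],
    [0.0363,0.0048,-0.0002,0.175,1],
    [0.0456,0.0077,-0.0002,0.221,1],
    [0.0547,0.0112,-0.0002,0.268,1],
    [0.0636,0.0153,-0.0002,0.314,1],
    [0.0636,0.0153,-0.0002,0.314,1],
  ],
)

```text
t: 9.9
tcp_pos: [514.7, 162.0, 69.3]
ee_rot: [[0.918, 0.397, 0.001], [0.397, -0.918, 0.001], [0.001, -0.0, -1.0]]
ft_force: [-5.4, -1.9, 11.9]
finger_gap: 0.1
```

```bash
python3 -c "
from mv import *
commit([0.0636,0.0153,-.0002,0.314]);st()
c=load();print(c)
e=c.copy();e[:3]=[420,-100,160];f=c.copy();f[:3]=[420,320,170];print(rel([e,f]))
";python3 f.py
```

```text
t 9.90 tcp [514.7 162.   69.3] yaw 0.408 F [-5.4 -1.9 11.9] gap 0.1 q [ 0.3   0.2  -0.31  1.06  0.    1.47] err [0.47 0.55 1.08]
[5.14193476e+02 1.61453434e+02 6.81950000e+01 4.10500000e-01]
[[-0.38141134  0.40428533 -0.18361    -0.        ]
 [-0.04619436 -0.36592865 -0.20361    -0.        ]]
local deg 126.5 r 70.3 z 69.27 Frad 0.3 Ftan(ccw) 5.7 Fz 11.9 |F| 13.2
```

Emit:
servo_tool(
  plan=[
    [0,0,-0.003,0,1],
    [0,0,-0.03,0,1],
    [0,0,-0.11,0,1],
    [0,0,-0.18,0,1],
    [-0.07,0.06,-0.2,0,1],
    [-0.13,0.12,-0.2,0,1],
    [-0.19,0.18,-0.2,0,1],
    [-0.25,0.24,-0.2,0,1],
  ],
)

```text
t: 10.57
tcp_pos: [449.8, 8.0, 168.2]
ee_rot: [[0.916, 0.401, 0.001], [0.401, -0.916, 0.001], [0.001, -0.0, -1.0]]
ft_force: [0.8, -1.0, -0.3]
finger_gap: -0.1
```

Emit:
servo_tool(
  plan=[
    [-0.06,0.06,0,0,1],
    [-0.12,0.12,0,0,1],
    [-0.18,0.18,0,0,1],
    [-0.22,0.22,0,0,1],
    [-0.22,0.22,0,0,1],
    [-0.22,0.22,0,0,1],
  ],
)

```text
t: 11.07
tcp_pos: [393.0, -137.2, 168.0]
ee_rot: [[0.918, 0.396, 0.001], [0.396, -0.918, 0.001], [0.001, -0.001, -1.0]]
ft_force: [-0.1, 1.3, -0.8]
finger_gap: -0.1
```

```bash
python3 -c "
from mv import *
commit([-.25,.24,-.2,0]);commit([-.22,.22,0,0]);st()
snap('top','top2',(200,160,325,270),5)"
```

```text
t 11.07 tcp [ 393.  -137.2  168. ] yaw 0.407 F [-0.1  1.3 -0.8] gap -0.1 q [-0.34 -0.07 -0.38  1.26  0.    0.83] err [ 2.48  6.04 -0.21]
```

View pics/top2.png

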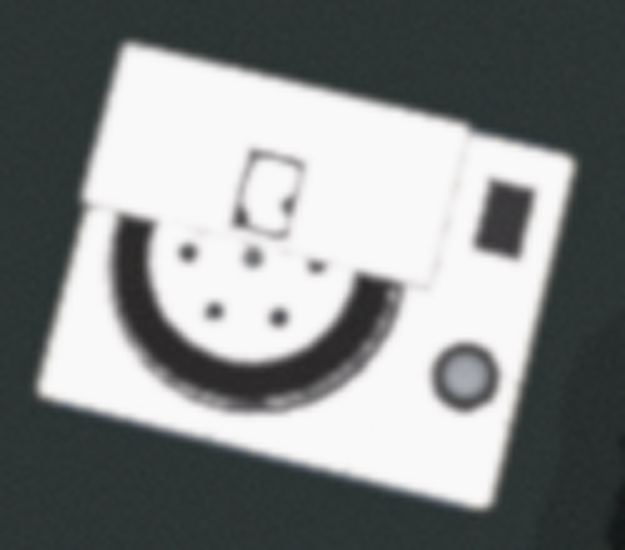

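The slot's tip now shows at the window's lower-left corner (240,217). Round filters are at (187,252), (215,311), (279,318) and (318,266, partly hidden), with another at the window's right edge (288,206).

```bash
cat > ang.py <<'E'
from mv import *
h=ray('top',[C(252,257)],72)[0][:2]
print('hub',h)
def angs(pts,z=72):
    P=ray('top',[C(*p) for p in pts],z)[:,:2]
    for hh in (q[:2],h):
        d=P-hh;print(np.hypot(*d.T).round(1),(np.degrees(np.arctan2(d[:,1],d[:,0])-q[2])%360).round(1),'mod60',(np.degrees(np.arctan2(d[:,1],d[:,0])-q[2])%60).round(1))
E
python3 -c "
from ang import *
angs([(187,252),(215,311),(279,318),(318,266),(288,206)])
angs([(208,305),(190,240),(315,273),(269,319)])"
```

```text
hub [542.81190919  98.23741962]
[38.6 37.4 37.4 37.1 35.9] [ 98.4 158.1 217.2 276.9 341.1] mod60 [38.4 38.1 37.2 36.9 41.1]
[37.5 37.4 38.4 38.2 35.8] [ 99.3 159.9 218.1 276.  339.1] mod60 [39.3 39.9 38.1 36.  39.1]
[37.3 38.3 36.2 36.1] [149.9  87.7 270.2 208.5] mod60 [29.9 27.7 30.2 28.5]
[37.2 37.1 37.3 37. ] [151.8  88.4 269.5 209.7] mod60 [31.8 28.4 29.5 29.7]
```

```bash
python3 -c "
from mv import *
print(rel([arc(200,120),arc(200,78)]).round(3))"
```

```text
[[ 0.336 -0.361  0.096 -0.849]
 [ 0.336 -0.361  0.18  -0.849]]
```

Emit:
servo_tool(
  plan=[
    [0.336,-0.361,0.05,-0.6,1],
    [0.336,-0.361,0.05,-0.6,1],
    [0.336,-0.361,0.05,-0.6,1],
    [0.336,-0.361,0.05,-0.6,1],
    [0.336,-0.361,0.05,-0.6,1],
    [0.336,-0.361,0.05,-0.6,1],
    [0.336,-0.361,0.05,-0.6,1],
    [0.336,-0.361,0.05,-0.6,1],
  ],
)

```text
t: 11.78
tcp_pos: [475.4, 100.8, 142.2]
ee_rot: [[0.245, 0.97, -0.001], [0.97, -0.245, 0.001], [0.0, -0.001, -1.0]]
ft_force: [-0.2, -0.6, -0.2]
finger_gap: 0.3
```

Emit:
servo_tool(
  plan=[
    [0,0,0.05,-0.249,1],
    [0,0,0.1,-0.249,1],
    [0,0,0.125,-0.249,1],
    [0,0,0.13,-0.249,1],
    [0,0,0.13,-0.249,1],
    [0,0,0.13,-0.249,1],
  ],
)

```text
t: 12.28
tcp_pos: [475.7, 97.5, 78.8]
ee_rot: [[-0.112, 0.994, 0.001], [0.994, 0.112, 0.0], [0.0, 0.001, -1.0]]
ft_force: [0.3, -0.4, 0.9]
finger_gap: -0.4
```

```bash
python3 -c "
from mv import *
commit([.336,-.361,.05,-.6]);commit([0,0,.13,-.249]);st();print(load(),arc(200,78))"; python3 f.py
```

```text
t 12.28 tcp [475.7  97.5  78.8] yaw 1.683 F [ 0.3 -0.4  0.9] gap -0.4 q [ 0.2   0.1  -0.41  1.06  0.    0.09] err [3.15 8.17 0.59]
[472.51360018  89.32827952  78.195        1.684     ] [np.float64(472.54096244225127), np.float64(89.33886931865649), np.float64(78.0), np.float64(1.6840253054800827)]
local deg 193.3 r 66.4 z 78.79 Frad -0.3 Ftan(ccw) 0.4 Fz 0.9 |F| 1.0
```

```bash
python3 -c "
from mv import *
s=ctrl.state();c=load();c[:2]=s['tcp_pos'][:2];np.save('cmd.npy',c)
print(rel([arc(200,74),arc(200,70)]).round(4))"
```

```text
[[-0.0155 -0.008   0.0084 -0.    ]
 [-0.0155 -0.008   0.0164 -0.    ]]
```

Emit:
servo_tool(
  plan=[
    [-0.0155,-0.008,0.005,0,1],
    [-0.0155,-0.008,0.0084,0,1],
    [-0.0155,-0.008,0.0104,0,1],
    [-0.0155,-0.008,0.0114,0,1],
    [-0.0155,-0.008,0.0124,0,1],
    [-0.0155,-0.008,0.0134,0,1],
    [-0.0155,-0.008,0.0144,0,1],
    [-0.0155,-0.008,0.0144,0,1],
  ],
)

```text
t: 12.95
tcp_pos: [472.0, 88.2, 71.4]
ee_rot: [[-0.113, 0.994, -0.0], [0.994, 0.113, -0.0], [-0.0, -0.0, -1.0]]
ft_force: [-4.1, -1.9, 6.0]
finger_gap: 0.0
```

```bash
python3 -c "
from mv import *
commit([-.0155,-.008,.0144,0]);st()";python3 f.py
```

```text
t 12.95 tcp [472.   88.2  71.4] yaw 1.684 F [-4.1 -1.9  6. ] gap 0.0 q [ 0.18  0.09 -0.43  1.05 -0.    0.07] err [-0.52 -1.19  0.38]
local deg 200.9 r 70.6 z 71.37 Frad 4.3 Ftan(ccw) 1.4 Fz 6.0 |F| 7.5
```

Emit:
servo_tool(
  plan=[
    [0,0,0.001,0,1],
    [0,0,0.002,0,1],
    [0,0,0.003,0,1],
    [0,0,0.004,0,1],
    [0,0,0.0044,0,1],
    [0,0,0.0044,0,1],
  ],
)

```text
t: 13.45
tcp_pos: [471.8, 88.1, 69.8]
ee_rot: [[-0.113, 0.994, -0.0], [0.994, 0.113, -0.0], [-0.0, -0.0, -1.0]]
ft_force: [-6.3, -1.8, 11.3]
finger_gap: -0.0
```

```bash
python3 f.py; python3 -c "
from mv import *
commit([0,0,.0044,0]);st()
c=load();print(rel([arc(d,c[2]) for d in range(198,178,-3)]).round(4).tolist())"
```

```text
local deg 200.9 r 70.9 z 69.78 Frad 6.5 Ftan(ccw) 1.0 Fz 11.3 |F| 13.1
t 13.45 tcp [471.8  88.1  69.8] yaw 1.684 F [-6.3 -1.8 11.3] gap -0.0 q [ 0.18  0.09 -0.43  1.04 -0.    0.07] err [-0.81 -1.22  0.98]
[[0.0049, 0.0, -0.0, 0.0233], [0.0122, 0.0005, -0.0, 0.0582], [0.0195, 0.0013, -0.0, 0.0931], [0.0267, 0.0025, -0.0, 0.128], [0.0339, 0.0041, -0.0, 0.1629], [0.0409, 0.0061, -0.0, 0.1978], [0.0479, 0.0084, -0.0, 0.2327]]
```

Emit:
servo_tool(
  plan=[
    [0.0025,0,0.0004,0.012,1],
    [0.0049,0,0.0008,0.023,1],
    [0.0122,0.0005,0.0008,0.058,1],
    [0.0195,0.0013,0.0008,0.093,1],
    [0.0267,0.0025,0.0008,0.128,1],
    [0.0339,0.0041,0.0008,0.163,1],
    [0.0409,0.0061,0.0008,0.198,1],
    [0.0479,0.0084,0.0008,0.233,1],
  ],
)

```text
t: 14.12
tcp_pos: [472.9, 111.8, 69.4]
ee_rot: [[0.237, 0.971, -0.001], [0.971, -0.237, -0.002], [-0.002, -0.0, -1.0]]
ft_force: [-7.3, -3.8, 12.9]
finger_gap: -0.1
```

```bash
python3 f.py; python3 -c "
from mv import *
commit([.0479,.0084,.0008,.233]);st()
c=load();print(rel([arc(d,c[2]) for d in (177,174,171,168,165,163,161.5,160)]).round(4).tolist())"
```

```text
local deg 181.6 r 70.7 z 69.41 Frad 6.4 Ftan(ccw) 5.3 Fz 12.9 |F| 15.4
t 14.12 tcp [472.9 111.8  69.4] yaw 1.331 F [-7.3 -3.8 12.9] gap -0.1 q [ 0.23  0.11 -0.42  1.04 -0.    0.47] err [-1.13 -1.79  1.02]
[[0.0073, 0.0002, -0.0, 0.0346], [0.0146, 0.0008, -0.0, 0.0695], [0.0219, 0.0017, -0.0, 0.1044], [0.0291, 0.0031, -0.0, 0.1393], [0.0362, 0.0048, -0.0, 0.1742], [0.0409, 0.0061, -0.0, 0.1975], [0.0444, 0.0072, -0.0, 0.215], [0.0479, 0.0084, -0.0, 0.2324]]
```

Emit:
servo_tool(
  plan=[
    [0.0073,0.0002,0,0.035,1],
    [0.0146,0.0008,0,0.07,1],
    [0.0219,0.0017,0,0.104,1],
    [0.0291,0.0031,0,0.139,1],
    [0.0362,0.0048,0,0.174,1],
    [0.0409,0.0061,0,0.198,1],
    [0.0455,0.0075,0,0.22,1],
    [0.0455,0.0075,0,0.22,1],
  ],
)

```text
t: 14.78
tcp_pos: [481.5, 134.1, 69.4]
ee_rot: [[0.537, 0.843, -0.002], [0.843, -0.537, 0.0], [-0.0, -0.002, -1.0]]
ft_force: [-9.1, -1.3, 13.8]
finger_gap: -0.1
```

```bash
python3 f.py; python3 -c "
from mv import *
commit([.0455,.0075,0,.22]);st()
c=load();e=c.copy();e[:3]=[400,-130,170];print(rel([e]))"
```

```text
local deg 162.2 r 70.9 z 69.36 Frad 7.1 Ftan(ccw) 5.9 Fz 13.8 |F| 16.6
t 14.78 tcp [481.5 134.1  69.4] yaw 1.003 F [-9.1 -1.3 13.8] gap -0.1 q [ 0.27  0.13 -0.39  1.05  0.    0.84] err [-1.48 -0.73  0.97]
[[-0.53608286  0.1441052  -0.20321    -0.        ]]
```

Emit:
servo_tool(
  plan=[
    [0,0,-0.004,0,1],
    [0,0,-0.03,0,1],
    [0,0,-0.1,0,1],
    [0,0,-0.17,0,1],
    [-0.06,0.015,-0.2,0,1],
    [-0.13,0.035,-0.2,0,1],
    [-0.2,0.055,-0.2,0,1],
    [-0.27,0.075,-0.2,0,1],
  ],
)

```text
t: 15.45
tcp_pos: [441.8, -1.2, 168.8]
ee_rot: [[0.535, 0.845, 0.002], [0.845, -0.535, 0.0], [0.001, 0.001, -1.0]]
ft_force: [0.8, -0.4, -0.3]
finger_gap: 0.2
```

Emit:
servo_tool(
  plan=[
    [-0.07,0.02,0,0,1],
    [-0.14,0.04,0,0,1],
    [-0.21,0.055,0,0,1],
    [-0.26,0.07,0,0,1],
    [-0.26,0.07,0,0,1],
    [-0.26,0.07,0,0,1],
  ],
)

```text
t: 15.95
tcp_pos: [401.5, -129.8, 168.4]
ee_rot: [[0.539, 0.842, 0.001], [0.842, -0.539, 0.0], [0.0, 0.0, -1.0]]
ft_force: [0.0, -0.3, 0.5]
finger_gap: 0.1
```

```bash
python3 -c "
from mv import *
commit([-.27,.075,-.2,0]);commit([-.26,.07,0,0]);st()
snap('top','top3',(200,160,325,270),5)"
```

```text
t 15.95 tcp [ 401.5 -129.8  168.4] yaw 1.001 F [ 0.  -0.3  0.5] gap 0.1 q [-0.31 -0.06 -0.37  1.26  0.    0.26] err [-0.54 -2.12  0.01]
```

View pics/top3.png

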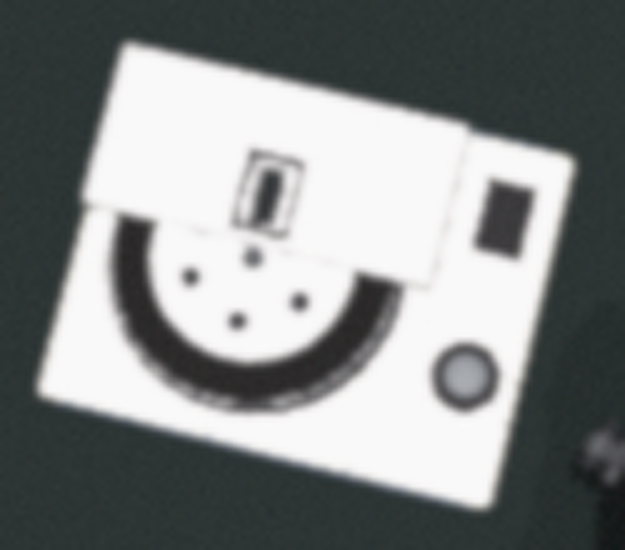

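The slot stands in the window at (268,196). Round filters are at (190,277), (237,321) and (300,302). Next I'll compute the angle.

```bash
python3 -c "
from ang import *
g=255-cv2.cvtColor(cv2.imread('pics/top3.png'),6).astype(float);pts=[]
for u,v in [(190,277),(237,321),(300,302)]:
  w=np.clip(g[v-17:v+18,u-17:u+18]-60,0,None);Y,X=np.mgrid[-17:18,-17:18];pts.append((u+(w*X).sum()/w.sum(),v+(w*Y).sum()/w.sum()))
print(np.round(pts,1));angs(pts)
P=ray('top',[C(*p) for p in pts],72)[:,:2]
# circle centre free: middle dot opposite slot -> 120deg dots
print('chord dir 1-3 local deg',np.degrees(np.arctan2(*(P[0]-P[2])[::-1])-q[2]), 'ideal 90')
print('dist',np.linalg.norm(P[0]-P[2]),'ideal 64.1')
print('key cmd',W(q,np.array([[-36.4,-133.2,0]])),rel([[475.6,-23.8,90,load()[3]]]).round(4))
"
```

```text
hub [542.81190919  98.23741962]
[[190.3 276.6]
 [237.2 320.8]
 [299.3 301.8]]
[37.8 37.  36.3] [120.  179.6 240.3] mod60 [ 0.  59.6  0.3]
[37.1 37.5 37.6] [121.5 181.4 240.5] mod60 [1.5 1.4 0.5]
chord dir 1-3 local deg 90.78871319391067 ideal 90
dist 64.29140775237141 ideal 64.1
key cmd [[475.57721462 -23.75983069   0.        ]] [[ 0.2543  0.0127  0.1568 -0.    ]]
```

Emit:
servo_tool(
  plan=[
    [0.07,0.003,0,0,1],
    [0.14,0.006,0.03,0,1],
    [0.2,0.009,0.08,0,1],
    [0.254,0.012,0.13,0,1],
    [0.254,0.012,0.15,0,1],
    [0.254,0.012,0.157,0,1],
    [0.254,0.012,0.157,0,1],
    [0.254,0.012,0.157,0,1],
  ],
)

```text
t: 16.67
tcp_pos: [474.8, -24.7, 90.6]
ee_rot: [[0.536, 0.844, 0.0], [0.844, -0.536, -0.0], [0.0, 0.0, -1.0]]
ft_force: [0.5, -0.6, 0.2]
finger_gap: 0.2
```

```bash
python3 -c "
from mv import *
commit([.254,.012,.157,0]);st()
snap('scene','key1',(210,160,380,280),4.5)
c=load();c[:2]=ctrl.state()['tcp_pos'][:2];np.save('cmd.npy',c);print(rel([[475.6,-23.8,75,c[3]]]).round(4))"
```

```text
t 16.67 tcp [474.8 -24.7  90.6] yaw 1.005 F [ 0.5 -0.6  0.2] gap 0.2 q [-0.05  0.07 -0.41  1.09 -0.    0.51] err [-0.38 -0.98  0.66]
[[ 0.0026 -0.0005  0.0298 -0.    ]]
```

View pics/key1.png

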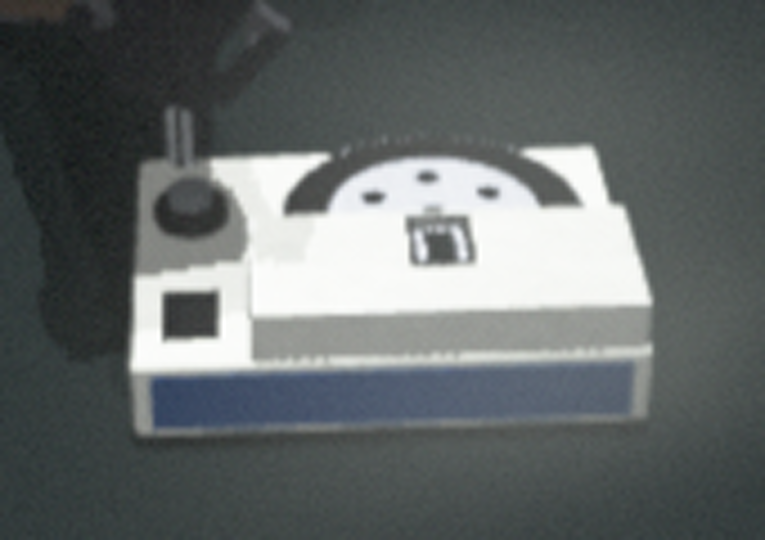

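The slot shows inside the window at (440,240). The closed fingertip at (180,163) hangs over the key at about (192,195), so I'll cross-check the key's position from this camera.

```bash
python3 -c "
from mv import *
S=lambda u,v:(210+u/4.5,160+v/4.5)
for z in (60,65,70): print(z,ray('scene',[S(191,193)],z).round(1),ray('top',[C(465,377)],z).round(1))
p=proj('scene',[ctrl.state()['tcp_pos'],[475.6,-23.8,65],W(q,np.array([[37.5,0,80]]))[0]]);print((p-[210,160])*4.5)"
```

```text
60 [[462.2 -19.6  60. ]] [[475.7 -23.8  60. ]]
65 [[470.1 -21.3  65. ]] [[475.4 -23.8  65. ]]
70 [[478.1 -23.   70. ]] [[475.  -23.7  70. ]]
[[184.72862715 158.71261338]
 [188.88413661 198.60796357]
 [438.3255405  239.7813602 ]]
```

Emit:
servo_tool(
  plan=[
    [0.0026,-0.0005,0.015,0,1],
    [0.0026,-0.0005,0.028,0,1],
    [0.0026,-0.0005,0.034,0,1],
    [0.0026,-0.0005,0.037,0,1],
    [0.0026,-0.0005,0.039,0,1],
    [0.0026,-0.0005,0.041,0,1],
    [0.0026,-0.0005,0.042,0,1],
    [0.0026,-0.0005,0.042,0,1],
  ],
)

```text
t: 17.38
tcp_pos: [475.3, -23.9, 69.1]
ee_rot: [[0.537, 0.844, 0.0], [0.844, -0.537, -0.001], [-0.001, 0.0, -1.0]]
ft_force: [-0.9, -2.3, 4.7]
finger_gap: -0.0
```

Emit:
servo_tool(
  plan=[
    [0,0,0.001,0,1],
    [0,0,0.002,0,1],
    [0,0,0.003,0,1],
    [0,0,0.004,0,1],
    [0,0,0.004,0,1],
  ],
)

```text
t: 17.8
tcp_pos: [475.4, -23.9, 67.9]
ee_rot: [[0.537, 0.844, 0.001], [0.844, -0.537, -0.001], [-0.0, 0.001, -1.0]]
ft_force: [-4.5, -3.1, 11.9]
finger_gap: 0.4
```

Emit:
servo_tool(
  plan=[
    [0,0,0,0,1],
    [0,0,0,0,1],
    [0,0,-0.003,0,1],
    [0,0,-0.006,0,1],
    [0,0,-0.009,0,1],
    [0,0,-0.009,0,1],
    [0,0,-0.009,0,1],
    [0,0,-0.009,0,1],
  ],
)

```text
t: 18.47
tcp_pos: [475.5, -23.4, 71.3]
ee_rot: [[0.536, 0.844, 0.0], [0.844, -0.536, 0.0], [0.0, 0.0, -1.0]]
ft_force: [-0.4, -0.5, 2.9]
finger_gap: 0.0
```

Emit:
servo_tool(
  plan=[
    [0,0,-0.001,0,1],
    [0,0,-0.002,0,1],
    [0,0,-0.003,0,1],
    [0,0,-0.003,0,1],
    [0,0,-0.003,0,1],
  ],
)

```text
t: 18.88
tcp_pos: [475.5, -23.4, 72.9]
ee_rot: [[0.536, 0.844, 0.0], [0.844, -0.536, 0.0], [0.0, 0.0, -1.0]]
ft_force: [0.6, -1.6, 3.0]
finger_gap: -0.3
```

Emit:
servo_tool(
  plan=[
    [0,0,-0.005,0,1],
    [0,0,-0.02,0,1],
    [0,0,-0.06,0,1],
    [0,0,-0.12,0,1],
    [0,0,-0.18,0,1],
    [-0.06,0.02,-0.2,0,1],
    [-0.13,0.04,-0.2,0,1],
    [-0.2,0.06,-0.2,0,1],
  ],
)

```text
t: 19.55
tcp_pos: [447.2, -124.5, 174.5]
ee_rot: [[0.534, 0.845, 0.002], [0.845, -0.534, -0.0], [0.001, 0.002, -1.0]]
ft_force: [0.7, -0.5, -1.4]
finger_gap: 0.2
```

Emit:
servo_tool(
  plan=[
    [-0.06,0.01,0,0,1],
    [-0.1,0.02,0,0,1],
    [-0.1,0.02,0,0,1],
    [-0.1,0.02,0,0,1],
    [-0.1,0.02,0,0,1],
  ],
)

```text
t: 19.97
tcp_pos: [428.6, -171.2, 173.0]
ee_rot: [[0.537, 0.844, -0.0], [0.844, -0.537, 0.001], [0.001, -0.0, -1.0]]
ft_force: [0.8, -0.6, 0.5]
finger_gap: -0.1
```

```bash
python3 -c "
from mv import *
st();snap('top','top4',(200,160,325,270),5)"
```

```text
t 19.97 tcp [ 428.6 -171.2  173. ] yaw 1.004 F [ 0.8 -0.6  0.5] gap -0.1 q [-0.38  0.01 -0.29  1.27  0.    0.19] err [ -46.57 -146.17   83.14]
```

View pics/top4.png

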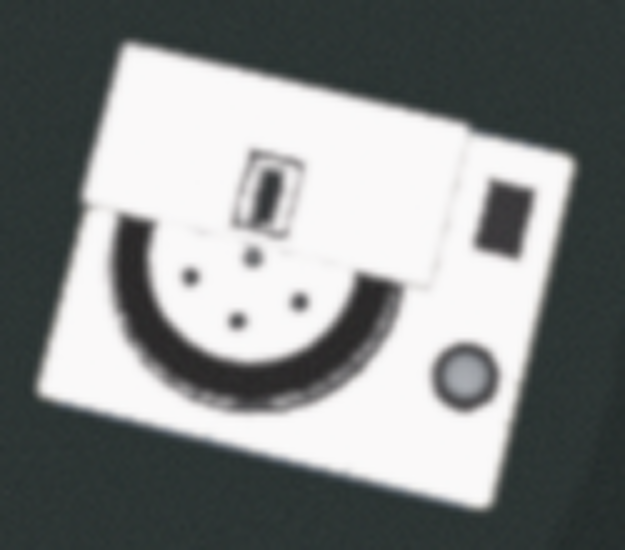

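The slot is still centred in the window at (268,196), the key at (465,377) looks as it did at the start, and the arm is clear. I'm handing in.

```bash
python3 -c "
from cell import ctrl
print(ctrl.finish_job())"
```

```text
the job is handed in; nothing more can be done
None
```

The slot filter is now centred in the window and the grey key has been pressed right down and let up. I handed the job in at about t = 20 s; no verdict is reported.

- **Disc:** I felt for its surface, which came at about 72 mm, and turned it clockwise in two strokes, about 150° in all. The pictures put the final angle at about 0.5–1°, against a limit of 5.7°. In the last picture, taken after the key press, the slot looked unchanged.
- **Forces:** the largest reading was about 17 N, on the disc; the key reached about 13 N. I only read the force at the end of each move, so a brief higher peak could have gone unseen.
- **Key:** I never saw its travel directly. The force rose steeply from 4.7 N to 11.9 N near 68 mm, so I took it as bottomed. On the way up it was still springy at 73 mm, which fits the full 6 mm of travel. It looks up in the last picture.
- **Jars and beaker:** the arm never went near them. I did not measure their positions again at the end.
- **Disagreements:**
  - Pressing the disc gave about 3 N per mm at the tool rather than the stated 15, because the arm and fingers give, and it came with an unexplained outward side force of up to 7 N.
  - The disc turned about 6% less than the tip moved on the first stroke.
  - The two cameras put the key's top at about 68 mm, while touch suggested about 74 mm.

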